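Line up four square knob blanks in a row on the turner's clamping board

TASK

On the clamping board, slide the four square wooden blanks, without lifting them, until each lies flush against the fence along the board's far edge. Then slide the jaw along the fence so that it closes the four into one tight, straight row against the end stop. Leave the finished round knob on the board and everything else on the bench where it is.

Things in the scene. Friction and masses are not known exactly. Their poses are not given: they have to be found in the camera images.
- board: Grey clamping board fixed to the bench, 220 (its x) by 450 (its y) by 18 mm thick. Origin: centre of its underside; x points away from the robot towards the fence, y along the fence towards the end stop, z up (yaw up to 0.2 rad). Aluminium fence along the whole far edge, 22 mm high above the board's top, inner face at board x = +80 mm.
- corner (a point): Inner corner where the fence's face and the end stop's face meet, at the board's top surface (board x = +80, y = +165, z = +18 mm). The aluminium end stop is 30 mm high above the board's top and covers board x = +30 to +80 mm, y = +165 to +183 mm.
- jaw (a joint): Dark steel jaw straddling the fence, slides towards the end stop (board +y); metres, 0 fully open, travel 0.21, starts at 0 to 0.025. Flat pressing face at board y = -190 mm + joint value, covers board x = +39 to +79 mm, up to 33 mm above the board. With four blanks packed tight it reads 0.187. About 3 N friction, more when fast; no spring, stays where left.
- jaw_paddle (a point): Centre of the top of the jaw's black upright paddle handle: 30 mm (board x) by 12 mm (board y), from 33 to 66 mm above the board's top; 9 mm behind the pressing face (towards board -y), at board x = +59 mm. The jaw's steel body below is 18 mm thick along y, centred under the paddle. Push it or pinch it from above.
- blank0: Square blank of pale wood, 42 x 42 mm, 36 mm tall, pencilled cross on top, about 50 g, loose on the board. Origin: centre of its underside; x and y square to its sides. One of four alike, any order. Starts at board x of -60 to -10 mm, turned up to 0.45 rad; blanks and round knob start about 65 mm apart along board y. Flush with the fence its centre is at board x = +59 mm.
- blank1: Square blank of pale wood, 42 x 42 mm, 36 mm tall, pencilled cross on top, about 50 g, loose on the board. Origin: centre of its underside; x and y square to its sides. One of four alike, any order. Starts at board x of -60 to -10 mm, turned up to 0.45 rad; blanks and round knob start about 65 mm apart along board y. Flush with the fence its centre is at board x = +59 mm.
- blank2: Square blank of pale wood, 42 x 42 mm, 36 mm tall, pencilled cross on top, about 50 g, loose on the board. Origin: centre of its underside; x and y square to its sides. One of four alike, any order. Starts at board x of -60 to -10 mm, turned up to 0.45 rad; blanks and round knob start about 65 mm apart along board y. Flush with the fence its centre is at board x = +59 mm.
- blank3: Square blank of pale wood, 42 x 42 mm, 36 mm tall, pencilled cross on top, about 50 g, loose on the board. Origin: centre of its underside; x and y square to its sides. One of four alike, any order. Starts at board x of -60 to -10 mm, turned up to 0.45 rad; blanks and round knob start about 65 mm apart along board y. Flush with the fence its centre is at board x = +59 mm.
- knob: Finished round drawer knob of the same pale wood, 40 mm across its head, 38 mm tall, 34 mm across its foot, standing somewhere among the square blanks. Not to be moved. Origin: centre of its underside.
- punch: Steel centre punch, 10 mm square, 82 mm long, lying on the board beyond the end stop, about along board x. Leave it alone. Origin: underside, middle of the square shank.
- gouge: Wood-handled turning gouge, 300 mm long, lying on the bench beyond the board. Leave it alone.
- wax: Low metal tin, 68 mm across, 50 mm tall, beyond the board. Leave it alone.
- sander: Cork sanding block 65 x 110 x 28 mm, left of the board. Leave it alone.
- mug: White mug, 80 mm across, 90 mm tall, left of the board. Leave it alone.
- offcut: Brown wooden offcut 100 x 45 x 30 mm, right of the board. Leave it alone.
Not all that is in view belongs to the job. What is shaped like the blank2 but pink or purple is not meant.

How it is judged:
By the outcome, as a careful person would: the job done as asked, in the order asked, and still so for the second after the job is handed in, with the robot touching nothing.
It also fails if it takes over 61 s, if anything falls off the work surface, if the arm or the gripper's body presses on something with over 40 N, if the wrist force passes 120 N, or if a joint passes its speed limit or range.

ROBOT

A 6-joint arm with a two-finger parallel gripper is mounted at the origin on the work surface. World frame = base frame: x ahead of the robot, y to its left, z up, the work surface at z = 0. Lengths are in m, angles in rad, forces in N, time in s.
With the tool pointing down it reaches from about 0.325 to 0.875 m from the base axis. Payload 4.4 kg.
Tool frame: the origin (TCP) lies midway between the tips of the shut fingers; the grasp point (between the pads) lies 19 mm behind it; z points along the fingers, y is the line along which they close (so a half turn about z gives the same grasp; the last joint's range is limited). The gripper opens to 85 mm and grips with 20 to 120 N. Pads are 22 mm wide; open, the fingers measure 114 mm over their backs; the gripper's body (76 mm by 85 mm) begins 54 mm behind the grasp point. The pads swing forward as they close: fully open they stand 13 mm farther back than shut.
Start: joints at [-1.429, 0.207, 1.542, -0, 1.393, -0.15], TCP at [0.166, -0.551, 0.231] pointing down, gripper open.
Joint ranges: [-2.73, 2.73], [-0.86, 2.22], [0.23, 2.46], [-1.11, 4.25], [0.08, 2.63], [-2.82, 2.82]. Speed limits (rad/s): [2.79, 2.79, 3.14, 3.14, 3.14, 3.14].

INTERFACE

Orientations are given as a rotation vector (axis times angle).
In Python, from plant import env, fingers, solver, read_state, eyes, ticket gives the robot as it stands. Calls block until the motion is done:
- env.reach(position, orientation): joint-space move of the TCP to a pose.
- env.movel(position, orientation=None, vel=0.15): straight line of the TCP; orientation=None keeps the orientation; vel is the mean speed in m/s.
- env.move_j(angles): joint-space move.
- fingers.gripper_to(opening, grasp_force=None): finger opening in m; grasp_force is the grip in N (None keeps the last); returns when the fingers have stopped.
- env.dwell(seconds).
- solver.solve_ik(position, orientation): joint angles nearest the present ones, or None.
- read_state(): the state.
- eyes.camera(name): name is "scene" or "top" or "wrist"; returns a dict with "img" (384x512x3 uint8, red, green, blue), "range_z" (384x512 float32, m along the optical axis (not along the pixel's ray), 0 where there is no reading), "camera_matrix" (3x3 intrinsics, pixels), "xyz" and "attitude" of the camera in the world; the wrist camera has in their place "mount" (4x4, takes a point from camera to tool coordinates, whose origin is the TCP and whose axes are the flange's). Camera axes: x right, y up, looking along -z (the intrinsics and any distortion apply to the point x, -y, -z); pixel columns grow to the right and rows downward; lengths in m; the calibration is good to about 2 mm. The wrist camera is an equidistant fisheye: a pixel r from the principal point sees the ray r / f radians off the axis. A picture is of the moment at which its call begins: read the wrist's pose just before it.
A pose or a line that the arm cannot do raises env.Unreachable and nothing moves.
- ticket.sign_off(): hands the job in; it is judged then, once.
The state is a dict: "time": time; "joint_pos": joint angles; "joint_velocities": joint speeds; "effort": joint torques, N m; "tool_pos": TCP position; "orientation": TCP orientation; "ft_force": force on the tool from outside, world axes, zero at the start; "moment": the same for the moment, N m; "width": finger opening in m; "grip_force": force on a finger pad.
Only numpy, scipy, OpenCV 4.12 (cv2) and the standard library are available. Lean on these libraries where they do the work, as an engineer would, in place of code of your own. Each camera call takes 0.05 s, during which the arm holds its last target. There are 200 camera calls.

## Working session

There is one attempt and no reset: what is moved stays moved. The work goes in short steps, each a Python script; the robot and the scene stay as the last script left them, time stands still between calls to the robot, and variables do not carry over. Pictures are saved under pics/ and viewed, at most 10 in all, crops included, and the job is handed in when it is done.

```bash
ls; mkdir -p pics
python3 - <<'E'
from plant import *
import cv2, numpy as np, pickle
from plant import env,eyes,read_state
for n in("top","scene"):
    c=eyes.camera(n); pickle.dump(c,open(n+"0.pkl","wb"))
    cv2.imwrite(f"pics/{n}0.png",cv2.resize(c["img"][:,:,::-1],(768,576)))
    print(n,c["camera_matrix"],c["xyz"],c["attitude"],[k for k in c])
print(read_state())
E
```

```text
pics
top [[370.13145637   0.         260.13787024]
 [  0.         370.13145637 194.25553911]
 [  0.           0.           1.        ]] [0.50252613 0.01183429 1.07557624] [ 0.04453689 -0.04542319 -1.55306857] ['img', 'range_z', 'camera_matrix', 'xyz', 'attitude']
scene [[455.1193498    0.         260.80244665]
 [  0.         455.1193498  191.36359234]
 [  0.           0.           1.        ]] [ 1.39410011 -0.76485     1.18310258] [0.73214388 0.32601207 0.74244958] ['img', 'range_z', 'camera_matrix', 'xyz', 'attitude']
{'time': 0.1, 'joint_pos': array([-1.42847483e+00,  2.07382084e-01,  1.54283971e+00,  2.50061663e-05,
        1.39353380e+00, -1.50505926e-01]), 'joint_velocities': array([-0.00058204, -0.00067265, -0.00310496,  0.00051478, -0.00019997,
        0.00023567]), 'effort': array([-6.21746985e-04, -3.84092617e+01, -2.92547429e+01, -3.46556117e-04,
        4.86968842e-03,  1.51073385e-05]), 'tool_pos': array([ 0.16587187, -0.54981807,  0.23020147]), 'orientation': array([-3.10584098e+00, -4.58008165e-01, -5.25235434e-05]), 'ft_force': array([0.2482658 , 0.45124596, 0.67518954]), 'moment': array([-0.0376449 ,  0.01170668, -0.03369359]), 'grip_force': 0.0, 'width': 0.08552598976442652}
```

View pics/top0.png

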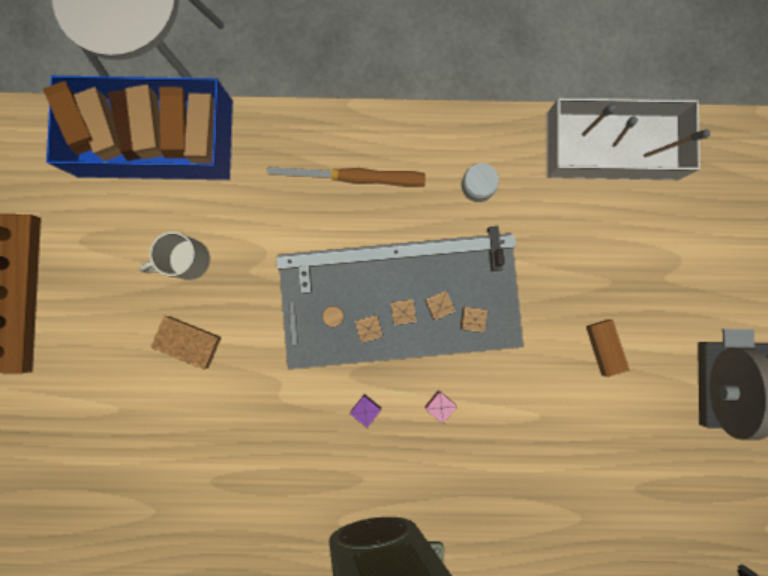

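View pics/scene0.png

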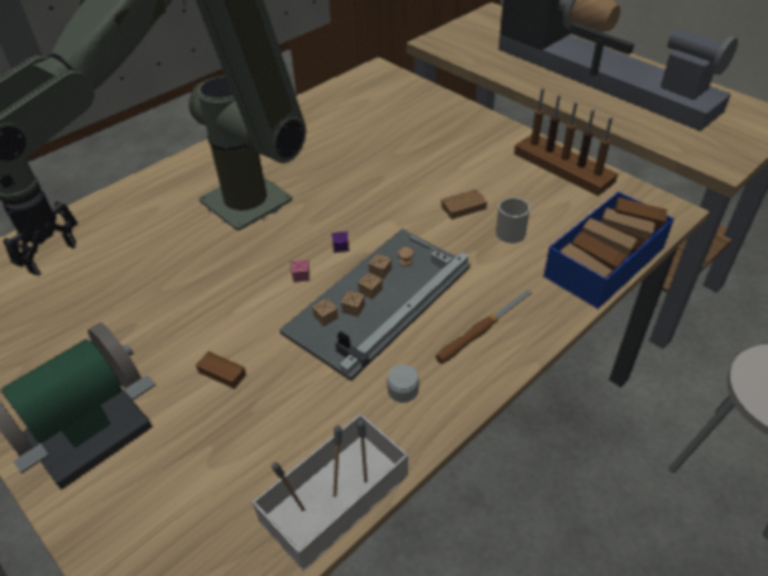

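Top view: the four pale blanks with pencilled crosses are at (369,328), (403,311), (440,304) and (474,319). The knob is plain and round at (333,316), the jaw is at (496,250), the end stop at (305,278) and the punch at (293,323). The pink and purple cubes at (441,407) and (366,411) are decoys lying off the board. Next I'll measure coarsely from the top camera, move the wrist camera over the board and take an enlarged view.

```bash
cat > h.py <<'E'
import numpy as np, cv2, pickle
from scipy.spatial.transform import Rotation as R
from plant import env,fingers,solver,read_state,eyes,ticket
def down(psi): return (R.from_euler('z',psi)*R.from_euler('x',np.pi)).as_rotvec()
def rays(c,uv,T=None):
    """unit-ish rays (world) and origin for pixels"""
    K=c["camera_matrix"]; uv=np.atleast_2d(uv).astype(float)
    x=(uv[:,0]-K[0,2])/K[0,0]; y=(uv[:,1]-K[1,2])/K[1,1]
    if T is None:
        d=np.c_[x,-y,-np.ones(len(x))]; Rm=R.from_rotvec(c["attitude"]).as_matrix(); o=np.array(c["xyz"])
    else:
        r=np.hypot(x,y)+1e-12; d=np.c_[np.sin(r)*x/r,-np.sin(r)*y/r,-np.cos(r)]; Rm=T[:3,:3]; o=T[:3,3]
    return o,d@Rm.T
def at_z(c,uv,z,T=None):
    o,d=rays(c,uv,T); return o+d*((z-o[2])/d[:,2])[:,None]
def wristT(c,s):
    T=np.eye(4); T[:3,:3]=R.from_rotvec(s["orientation"]).as_matrix(); T[:3,3]=s["tool_pos"]; return T@c["mount"]
E
python3 - <<'E'
from h import *
c=pickle.load(open("top0.pkl","rb"))
print("blanks z.054",at_z(c,np.array([[369,328],[403,311],[440,304],[474,319],[333,316]])/1.5,.054).round(4)[:,:2].tolist())
b=at_z(c,np.array([[522,346],[288,368]])/1.5,.018); print("near board edge",b.round(4).tolist())
yaw=np.arctan2(*(b[1]-b[0])[[1,0]])-np.pi/2; print("yaw",yaw)
ctr=at_z(c,[[400/1.5,305/1.5]],.018)[0]; print(ctr)
fingers.gripper_to(0.014)
env.reach([ctr[0]-.02,ctr[1],.33],down(yaw))
s=read_state(); w=eyes.camera("wrist"); pickle.dump((w,s),open("w0.pkl","wb"))
print(w["camera_matrix"],w["mount"].round(3),s["time"],s["tool_pos"])
cv2.imwrite("pics/w0.png",cv2.resize(w["img"][:,:,::-1],(800,600),interpolation=cv2.INTER_CUBIC))
E
```

```text
blanks z.054 [[0.4932, 0.0495], [0.5255, -0.0124], [0.5396, -0.0803], [0.5131, -0.1431], [0.5141, 0.1161]]
near board edge [[0.4638, -0.2401, 0.018], [0.4147, 0.2027, 0.018]]
yaw 0.11041933534541126
[ 0.53764627 -0.00734447  0.018     ]
[[297.31863964   0.         254.65795269]
 [  0.         297.31863964 188.9609719 ]
 [  0.           0.           1.        ]] [[-0.001  0.945  0.328  0.087]
 [ 1.     0.001  0.001 -0.   ]
 [ 0.     0.328 -0.945 -0.142]
 [ 0.     0.     0.     1.   ]] 3.1083 [ 0.51762236 -0.00808317  0.32976525]
```

View pics/w0.png

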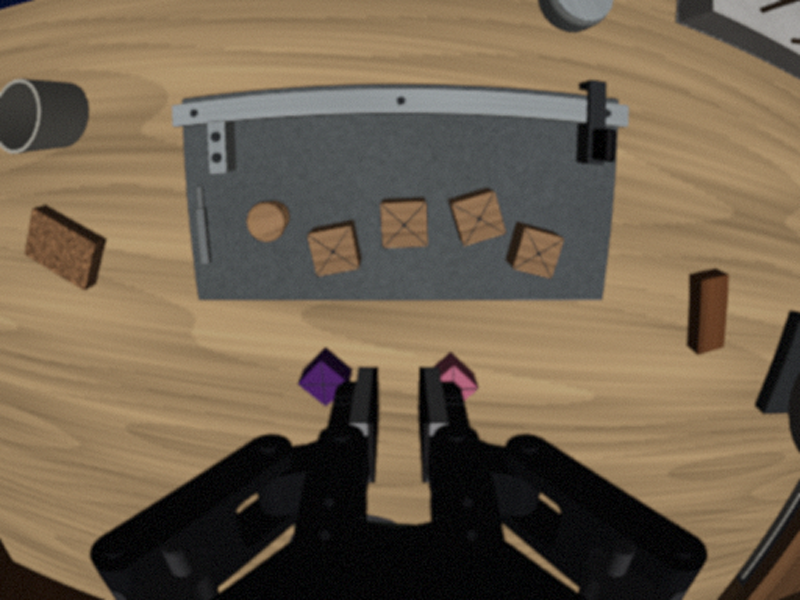

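The wrist view shows the blank crosses at (333,251), (404,225), (479,217) and (539,251). The round, crossless knob is at (267,221), the board's near corners at (197,299) and (603,299), and the jaw paddle near (597,140). Next I'll fit the board frame and check it against the known sizes.

Run:
```python
from h import *
w,s=pickle.load(open("w0.pkl","rb")); T=wristT(w,s); k=512/800
P=lambda uv,z: at_z(w,(np.array(uv,float)+.5)*k-.5,z,T)
n=P([[603,299],[197,299]],.018); print("near len",np.linalg.norm(n[1]-n[0]))
d=(n[1]-n[0])[:2]; yaw=np.arctan2(d[1],d[0])-np.pi/2
Rb=np.array([[np.cos(yaw),-np.sin(yaw)],[np.sin(yaw),np.cos(yaw)]])
o=n.mean(0)[:2]+Rb@[.11,0]
print("yaw",yaw,"o",o)
B=lambda uv,z:((P(uv,z)[:,:2]-o)@Rb*1000).round(1).tolist()
print("blanks",B([[333,251],[404,225],[479,217],[539,251]],.054)," knob",B([[267,221]],.056))
print("fence top inner (x=80)",B([[190,122],[401,112],[570,119]],.040))
print("fence top outer (x=?)",B([[178,103],[401,89],[625,106]],.040))
print("stop corners z.048 (30..80,165..183)",B([[209,173],[227,173],[209,123],[227,123]],.048))
# board frame from top camera depth-free check
c=pickle.load(open("top0.pkl","rb"))
q=at_z(c,np.array([[369,328],[403,311],[440,304],[474,319],[333,316]])/1.5,.054)[:,:2]
print("top blanks in board",((q-o)@Rb*1000).round(1).tolist())
x=cv2.resize(w["img"][40:200,100:410,::-1],(800,413),interpolation=cv2.INTER_CUBIC); cv2.imwrite("pics/w0c.png",x)
np.savez("board.npz",o=o,yaw=yaw)
# depth check
D=w["range_z"]; print("range",D[144,258], D[160,258])
```

```text
near len 0.4497185013721138
yaw 0.10819895987149897 o [ 0.55258786 -0.00618905]
blanks [[-49.6, 62.8], [-25.5, -3.0], [-17.3, -71.7], [-48.5, -131.8]]  knob [[-19.5, 124.0]]
fence top inner (x=80) [[79.9, 204.2], [77.8, -0.3], [79.0, -160.7]]
fence top outer (x=?) [[100.5, 217.0], [99.4, -0.3], [98.4, -220.1]]
stop corners z.048 (30..80,165..183) [[28.2, 182.7], [26.9, 163.9], [76.3, 180.3], [74.6, 161.7]]
top blanks in board [[-53.0, 61.8], [-27.6, -3.2], [-20.9, -72.3], [-54.1, -131.9], [-25.1, 125.8]]
range 0.4195036 0.46526608
```

View pics/w0c.png

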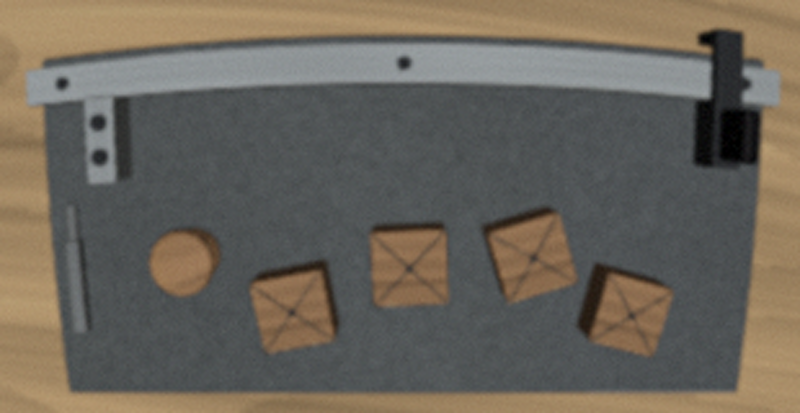

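The measurements agree with the given sizes: near edge 449.7 mm, fence at x≈79 mm, stop within 3 mm. The four crossed wooden tops are the blanks, and the plain disc at crop (185,262) is the knob. I'll push the first blank and watch the force.

```bash
cat >> h.py <<'E'
b=np.load("board.npz") if __import__("os").path.exists("board.npz") else None
o,yaw=b["o"],float(b["yaw"]); Rb=np.array([[np.cos(yaw),-np.sin(yaw)],[np.sin(yaw),np.cos(yaw)]])
def W(x,y,z): return np.r_[o+Rb@[x/1e3,y/1e3],.018+z/1e3]      # board mm -> world m (z above board top)
def mv(x,y,z,v=.2): env.movel(W(x,y,z),down(yaw),vel=v)
def fb():
    f=read_state()["ft_force"]; return np.r_[Rb.T@f[:2],f[2]]
def push(y,x0=-97,z=12,fmax=12):
    mv(x0,y,z); f0=fb(); mv(19,y,z,.1); log=[]
    for x in np.arange(20,34,1.):
        mv(x,y,z,.03); f=fb()-f0; log.append((x,f.round(1).tolist()))
        if -f[0]>fmax: break
    mv(x0,y,z,.25); return log[-4:],read_state()["time"]
E
python3 - <<'E'
from h import *
env.reach(W(-100,-3,110),down(yaw))
print(read_state()["time"])
print(push(-3))
s=read_state(); w=eyes.camera("wrist"); pickle.dump((w,s),open("w1.pkl","wb"))
cv2.imwrite("pics/w1.png",w["img"][:,:,::-1])
E
```

```text
4.0167
([(np.float64(24.0), [-4.7, -0.5, 2.7]), (np.float64(25.0), [-7.5, -0.4, 5.1]), (np.float64(26.0), [-10.7, -1.0, 7.5]), (np.float64(27.0), [-13.0, -1.6, 10.6])], 8.6167)
```

View pics/w1.png

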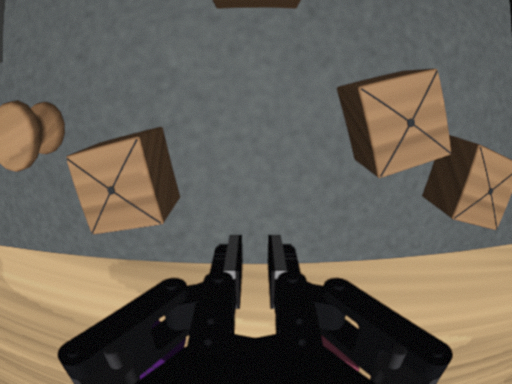

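The first blank has gone to the fence, with its rear edge straight at (257,5), and the others are undisturbed. Now the remaining three, then a check from above.

Run:
```python
from h import *
for y in (62.8,-71.7,-131.8): print(push(y))
mv(-97,-132,100); env.reach(W(-50,-20,300),down(yaw)); 
s=read_state(); w=eyes.camera("wrist"); pickle.dump((w,s),open("w2.pkl","wb")); print(s["time"])
cv2.imwrite("pics/w2.png",cv2.resize(w["img"][40:200,90:430,::-1],(800,376),interpolation=cv2.INTER_CUBIC))
```

```text
([(np.float64(25.0), [-8.5, 0.3, 5.4]), (np.float64(26.0), [-11.3, -0.2, 7.9]), (np.float64(27.0), [-11.5, -1.7, 9.6]), (np.float64(28.0), [-15.1, -2.0, 13.0])], 13.35)
([(np.float64(24.0), [-5.1, -0.7, 2.0]), (np.float64(25.0), [-8.6, -0.1, 4.3]), (np.float64(26.0), [-9.9, 0.2, 6.2]), (np.float64(27.0), [-14.0, -0.8, 8.3])], 18.1333)
([(np.float64(24.0), [-4.1, -0.3, 1.3]), (np.float64(25.0), [-7.3, -0.3, 4.0]), (np.float64(26.0), [-10.5, -0.7, 7.2]), (np.float64(27.0), [-12.2, -0.5, 8.1])], 22.5417)
24.0667
```

View pics/w2.png

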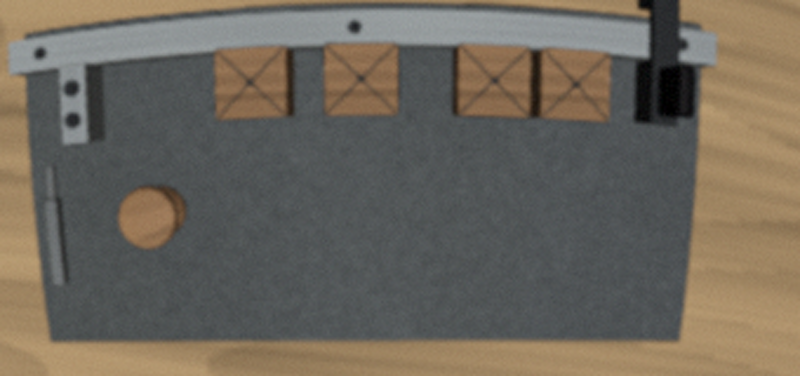

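All four blanks sit flush, with rear edges in line around row 118, and the knob has not moved. Now the jaw: fingers shut and turned 90°, pushing the paddle from behind.

Run:
```python
from h import *
fingers.gripper_to(0.0)
cand=[]
for a in (np.pi/2,-np.pi/2):
    j=solver.solve_ik(W(59,-238,120),down(yaw+a)); k=solver.solve_ik(W(59,-30,40),down(yaw+a))
    if j is not None and k is not None: cand.append((abs(j-read_state()["joint_pos"]).max(),a))
a=min(cand)[1]; Q=down(yaw+a); print(cand)
env.reach(W(59,-238,120),Q); env.movel(W(59,-238,42),vel=.15)
m=lambda y,v: env.movel(W(59,y,42),Q,vel=v)
f0=fb(); t=[]
for y in range(-225,-35,10): m(y,.08); t.append((y,round((fb()-f0)[1],1)))
print(t); t=[]
for y in np.arange(-34,-18,1.):
    m(y,.03); f=fb()-f0; t.append((y,f.round(1).tolist()))
    if -f[1]>22: break
print(t[-6:],read_state()["time"])
m(y-25,.1); env.movel(W(59,y-25,110),vel=.2)
env.reach(W(-60,0,290),down(yaw))
s=read_state(); w=eyes.camera("wrist"); pickle.dump((w,s),open("w3.pkl","wb")); print(s["time"])
cv2.imwrite("pics/w3.png",cv2.resize(w["img"][30:200,90:430,::-1],(800,400),interpolation=cv2.INTER_CUBIC))
```

```text
[(np.float64(1.819972361216806), 1.5707963267948966)]
[(-225, np.float64(0.4)), (-215, np.float64(0.0)), (-205, np.float64(0.8)), (-195, np.float64(0.9)), (-185, np.float64(0.6)), (-175, np.float64(1.1)), (-165, np.float64(0.9)), (-155, np.float64(1.2)), (-145, np.float64(0.3)), (-135, np.float64(0.7)), (-125, np.float64(-0.3)), (-115, np.float64(-0.4)), (-105, np.float64(0.1)), (-95, np.float64(0.4)), (-85, np.float64(0.8)), (-75, np.float64(-0.1)), (-65, np.float64(0.5)), (-55, np.float64(1.3)), (-45, np.float64(1.0))]
[(np.float64(-26.0), [0.2, -12.4, -2.1]), (np.float64(-25.0), [-0.9, -15.2, -3.4]), (np.float64(-24.0), [-1.6, -17.7, -2.5]), (np.float64(-23.0), [-0.8, -19.8, -4.1]), (np.float64(-22.0), [-2.0, -21.3, -3.7]), (np.float64(-21.0), [-1.8, -24.2, -3.4])] 35.7
38.0
```

View pics/w3.png

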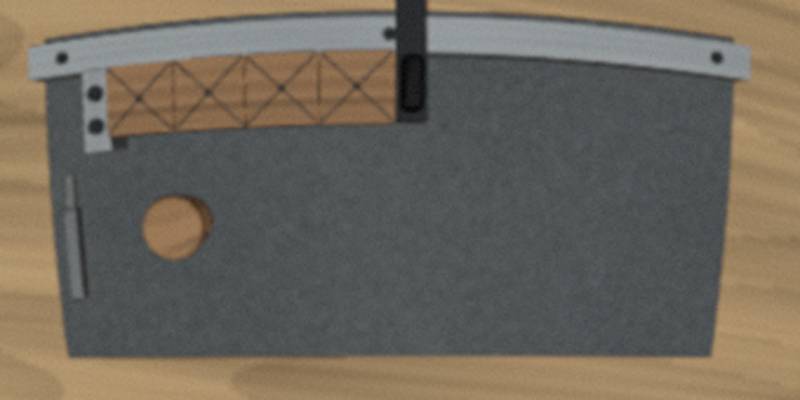

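The four blanks form one straight, tight row from the stop at (95,110) to the jaw face at (396,90). The knob, punch and fence are untouched. I'll do one numeric check of the crosses and then hand in.

Run:
```python
from h import *
w,s=pickle.load(open("w3.pkl","rb")); T=wristT(w,s); k=.425
P=lambda uv,z:((at_z(w,np.array(uv,float)*k+[90,30],z,T)[:,:2]-o)@Rb*1000).round(1).tolist()
c=P([[138,98],[208,93],[281,88],[357,86]],.054); print("want x59 y144,102,60,18:",c)
print("jaw face want -3:",P([[396,120]],.051),"knob was -19.5,124:",P([[175,227]],.056))
X=np.array(c)
if np.ptp(X[:,0])<4 and abs(np.diff(X[:,1])+42).max()<3: print(ticket.sign_off(),read_state()["time"])
```

```text
want x59 y144,102,60,18: [[56.4, 143.6], [55.9, 101.4], [56.5, 59.6], [56.4, 17.4]]
jaw face want -3: [[37.2, -4.1]] knob was -19.5,124: [[-20.5, 123.5]]
the job is handed in; nothing more can be done
the job is handed in; nothing more can be done
```

The job is handed in after about 38 s of robot time: all four blanks lie flush along the fence, closed by the jaw into one tight, straight row against the end stop, and in the last picture the knob and punch had not moved; the verdict was not shown.

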